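# Shim the low seat of a board stand level with its rest bar

## Robot

A 6-joint arm with a two-finger parallel gripper is mounted at the origin on the work surface. World frame = base frame: x ahead of the robot, y to its left, z up, the work surface at z = 0. Lengths are in mm, angles in rad, forces in N, time in s.
With the tool pointing down it reaches from about 425 to 925 mm from the base axis. Payload 12.5 kg.
Tool frame: the origin (TCP) lies midway between the tips of the shut fingers; the grasp point (between the pads) lies 19 mm behind it (env.pinch_z is the distance from the TCP to the grasp point, in mm); z points along the fingers, y is the direction in which the jaws open and shut (so a half turn about z gives the same grasp; the last joint's range is limited). The gripper opens to 85 mm and grips with 20 to 120 N. Pads are 22 mm wide; open, the fingers measure 114 mm over their backs; the gripper's body (76 mm by 85 mm) begins 54 mm behind the grasp point. The pads swing forward as they close: fully open they stand 13 mm farther back than shut.
Start: joints at [1.213, 0.491, 1.559, -0, 1.092, -0.106], TCP at [155.699, 605.312, 231.327] pointing down, gripper open.
Joint ranges: [-3.1, 3.1], [-0.84, 2.19], [0.05, 2.79], [-1.13, 4.28], [0.06, 2.93], [-2.69, 2.69]. Speed limits (rad/s): [2.22, 2.22, 2.79, 3.14, 3.14, 3.14].

## Interface

Orientations are given as [roll, pitch, yaw] about the fixed x, y, z axes, in that order (R = Rz(yaw) Ry(pitch) Rx(roll)).
In Python, from cell import status, get_image, camera_info, workorder, spot_in, env gives the robot as it stands.
- The arm moves only by the tool jog_arm, never from a script. Its argument "commands" is a list that holds one entry, the list of rows, each a list of 6 numbers: the shift along the world's x, y, z in m, then the turn, a rotation vector about the world's x, y, z in degrees. A call has 1 to 12 rows; each row shifts and turns the commanded pose from where the row before left it; what a row does not reach is not made up. A row lasts 1/10 s, in which the tool goes at most 50 mm and 8.59 degrees, less where a joint would pass 70% of its speed; a pose out of reach is approached as far as the arm can. A call with a gripper value outside its range is refused whole. "fingers" is the opening, from 0 (shut) to 1 (fully open), set as the call begins (left out, the last holds). The fingers move at their own pace and stop on an object; the grip force is fixed at half the most. Time passes only in rows, so rows that do not move let the fingers close. It gives the time, the measured TCP pose, the force and the opening at its end, in the units of the state.
- status.sense(): the state, without advancing time (a new reading comes with each control period).
- get_image(name): name is "side" or "top" or "wrist"; returns the picture (400x640x3 uint8, red, green, blue); there is no depth.
- camera_info(name): a dict with "vfov" (degrees; the focal length in pixels is half the picture's height over the tangent of half this angle, whatever the lens; pixels are square), "cx", "cy" (the principal point, pixels), "cam_to_world" (4x4, takes a point from camera to world coordinates). Camera axes: x right, y down, z forward; pixel columns grow to the right and rows downward; lengths in mm; the calibration is good to about 2 mm. A picture is of the moment at which its call begins: read the wrist's pose just before it. camera_info takes no time and is no camera call; for the wrist camera it gives the pose at the moment of the call.
- workorder.sign_off(): hands the job in, once; it reports no verdict.
Trained networks look in the newest picture that a camera, given by its name, has taken for a name from the list of things; names that differ only in an ending like _2 or _b are one class to them, and where a whole thing is asked for, a point or a joint stands for the part that bears it (a point fixed in the world has none). Each returns a list of dicts, best first, with "p" (0 to 1); they miss things now and then, are a little off and sometimes report something else, mostly with a low value. They report only what shows in the picture. A call takes as long as a camera call. They do not tell look-alikes from the thing itself.
- spot_in(camera, label): "rect" ([left, top, right, bottom] in pixels, round what is visible of it).
The state is a dict: "time_s": time; "qpos": joint angles; "joint_velocities": joint speeds; "joint_torque": joint torques, N m; "tcp_pos": TCP position; "eef_rot": TCP orientation; "force": force on the tool from outside, world axes, zero at the start; "wrist_torque": the same for the moment, N m; "width": opening from 0.0 (shut) to 1.0 (fully open).
Only numpy, scipy, OpenCV 4.12 (cv2) and the standard library are available. Lean on these libraries where they do the work, as an engineer would, in place of code of your own. Each camera call takes 0.05 s, during which the arm holds its last target.

## Task

The board stand on the electronics bench has a fixed rest bar at one end and a low round seat at the other, 42 mm lower, so a circuit board cannot lie level on it. Choose the two of the three aluminium spacers whose heights together fill that gap exactly and stack them flat on the round seat, either one first, centred on the seat and on each other. Leave the third spacer where it lies.

Things in the scene. Friction and masses are not known exactly. Their poses are not given: they have to be found in the camera images.
- seat (a point): centre of the top face of the low round seat (dark steel disc, 50 mm diameter, its top 12 mm above the bench) on the board stand. The stand is a fixed grey base plate 110 x 200 mm, 8 mm thick; the point's z is up, its y axis runs along the plate's length towards the rest bar. The rest bar is a fixed dark steel upright, 90 mm wide along x, 20 mm thick, centred 120 mm from the seat along +y; its flat top stands 42 mm above the seat's top (54 mm above the bench).
- spacer_12: plain round aluminium spacer ring, outside diameter 40 mm, bore 12 mm, 12 mm high (the flattest of the three), lying flat on the bench; about 40 g. Origin at the centre of its underside, z up along the bore. It can be gripped across its outside from any direction.
- spacer_20: the same kind of aluminium spacer ring, outside diameter 40 mm, bore 12 mm, 20 mm high (the middle one); about 60 g. Origin at the centre of its underside, z up.
- spacer_30: the same kind of aluminium spacer ring, outside diameter 40 mm, bore 12 mm, 30 mm high (the tallest); about 90 g. Origin at the centre of its underside, z up.
Things that resemble listed ones, but are neither listed nor needed, are in the scene too. Leave any blue look-alike of the spacer_30 alone.

How it is judged (in metres and radians):
At the end, for the whole second after the job is handed in: The 12 and 30 mm spacers are stacked flat on the seat, in either order, at rest (under 20 mm/s), each within 12 mm of the seat's centre and of each other, 3 mm of its proper height and 10 degrees of level; the 20 mm spacer is within 30 mm of its start (horizontal distance between each of spacer_12, spacer_30 and seat below 0.012 m and horizontal distance between spacer_12 and spacer_30 below 0.012 m and ((z of spacer_30 in the frame of seat between -0.003 and 0.003 m and z of spacer_12 in the frame of seat between 0.027 and 0.033 m) or (z of spacer_12 in the frame of seat between -0.003 and 0.003 m and z of spacer_30 in the frame of seat between 0.009 and 0.015 m)) and angle between each of spacer_12, spacer_30's own z axis and vertical below 0.17 rad and linear speed of each of spacer_12, spacer_30 below 0.02 m/s and distance of spacer_20 from where it was at the start of the episode below 0.03 m); the robot touches nothing.
It also fails if it takes over 58 s, if anything falls off the work surface, if the arm or the gripper's body presses on something with over 40 N, if the wrist force passes 120 N, or if a joint passes its speed limit or range.

## Working session

There is one attempt and no reset: what is moved stays moved. The work goes in short steps, Python scripts to look and compute and a tool call to move; the robot and the scene stay as the last step left them, time stands still between calls to the robot, and variables do not carry over. Pictures are saved under pics/ and viewed, and the job is handed in when it is done.

Besides the shell and the picture viewer there is one more tool, called after "Call:" as name([rows], argument=value, ...), one row to a line, values as JSON. jog_arm: Moves the arm, as the interface text tells. Its arguments: {"type":"object","properties":{"commands":{"type":"array"},"fingers":{"type":"number"}},"required":["commands"]}

```bash
mkdir -p pics; python3 - <<'E'
from cell import status,get_image,camera_info,spot_in,env
import cv2,numpy as np
for n in ["top","side","wrist"]:
    im=get_image(n); cv2.imwrite(f"pics/{n}0.png",im[:,:,::-1])
    c=camera_info(n); print(n,c["vfov"],c["cx"],c["cy"],np.round(c["cam_to_world"],3).tolist())
    if n!="wrist":
        for l in ["seat","spacer_12","spacer_20","spacer_30"]:
            print(l,[(np.round(d["rect"]).tolist(),round(d["p"],2)) for d in spot_in(n,l)])
print(status.sense()); print(env.pinch_z)
E
```

```text
top 56.03316121213047 320.5821667577917 196.77331194391797 [[0.002, -0.983, 0.183, 398.648], [-0.999, -0.009, -0.037, -3.607], [0.038, -0.182, -0.982, 697.753], [0.0, 0.0, 0.0, 1.0]]
seat [([136.0, 178.0, 256.0, 248.0], 0.58)]
spacer_12 [([309.0, 228.0, 325.0, 253.0], 0.89), ([348.0, 245.0, 372.0, 273.0], 0.85), ([309.0, 180.0, 332.0, 201.0], 0.8), ([305.0, 284.0, 324.0, 311.0], 0.77), ([402.0, 204.0, 426.0, 228.0], 0.72), ([360.0, 142.0, 383.0, 166.0], 0.56)]
spacer_20 [([309.0, 228.0, 325.0, 253.0], 0.89), ([348.0, 245.0, 372.0, 273.0], 0.85), ([309.0, 180.0, 332.0, 201.0], 0.8), ([305.0, 284.0, 324.0, 311.0], 0.77), ([402.0, 204.0, 426.0, 228.0], 0.72), ([360.0, 142.0, 383.0, 166.0], 0.56)]
spacer_30 [([309.0, 228.0, 325.0, 253.0], 0.89), ([348.0, 245.0, 372.0, 273.0], 0.85), ([309.0, 180.0, 332.0, 201.0], 0.8), ([305.0, 284.0, 324.0, 311.0], 0.77), ([402.0, 204.0, 426.0, 228.0], 0.72), ([360.0, 142.0, 383.0, 166.0], 0.56)]
side 42.88170733673098 318.0101300769653 205.04516409015807 [[0.945, -0.228, 0.233, 324.32], [-0.326, -0.63, 0.705, -585.176], [-0.014, -0.742, -0.67, 592.941]
[... 947 characters left out ...]
0, 0.0, 1.0]]
{'time_s': 0.55, 'qpos': array([ 1.21342108e+00,  4.90871810e-01,  1.55891867e+00, -1.52970198e-05,
        1.09168903e+00, -1.05635435e-01]), 'joint_velocities': array([ 0.00170112, -0.00015778,  0.00027177, -0.00051315,  0.00132502,
       -0.00182993]), 'joint_torque': array([-1.13681985e-03, -6.17925453e+01, -2.61741024e+01, -8.54248606e-05,
        4.81315674e-04, -2.31581112e-06]), 'tcp_pos': array([155.68657831, 605.30749186, 231.33802352]), 'eef_rot': array([3.14148157e+00, 2.54295087e-05, 2.88985989e+00]), 'force': array([0.47892854, 0.2544058 , 0.38623059]), 'wrist_torque': array([ 0.01910066,  0.00340714, -0.04863375]), 'width': 0.9991258719366107}
18.700000000000003
```

View pics/top0.png

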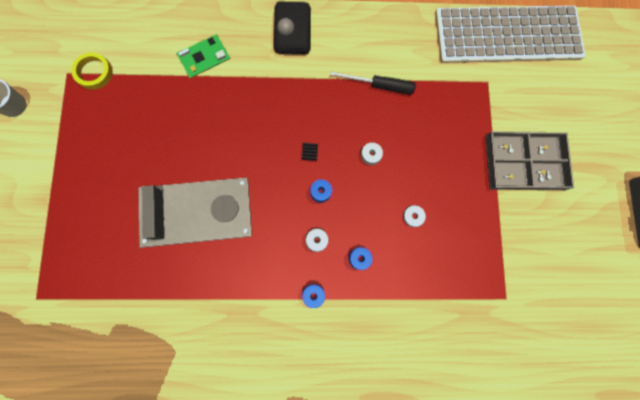

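View pics/side0.png

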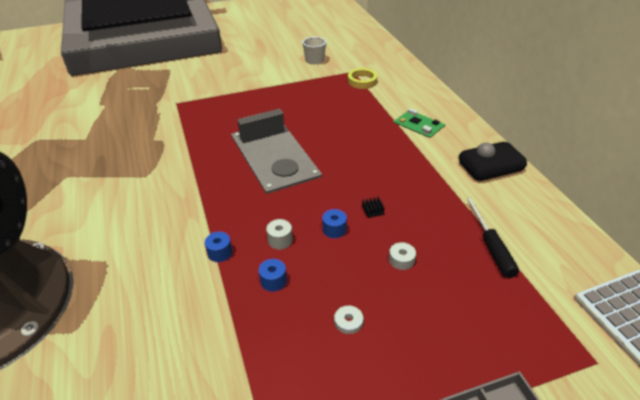

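View pics/wrist0.png

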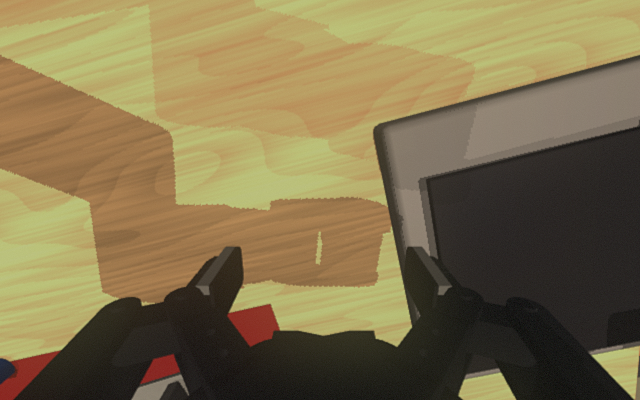

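Top view: silver rings are at (372,153), (415,216) and (317,240), with the seat at (225,208) and the bar on its left (+y). In the side view, (279,233) looks tallest, (402,255) middle and (348,319) flattest. The blue rings are look-alikes. Next I fit cylinder silhouettes in both cameras.

```bash
cat > h.py <<'E'
import numpy as np,cv2
from scipy.optimize import minimize
def cam(c):
    T=np.array(c["cam_to_world"]); f=200/np.tan(np.radians(c["vfov"]/2)); return T,f,c["cx"],c["cy"]
def proj(c,P):
    T,f,cx,cy=cam(c); q=(np.atleast_2d(P)-T[:3,3])@T[:3,:3]
    return np.c_[f*q[:,0]/q[:,2]+cx, f*q[:,1]/q[:,2]+cy]
def back(c,uv,z):
    T,f,cx,cy=cam(c); d=T[:3,:3]@np.array([(uv[0]-cx)/f,(uv[1]-cy)/f,1]); return T[:3,3]+d*(z-T[2,3])/d[2]
A=np.linspace(0,2*np.pi,48,endpoint=False)
def sil(c,x,y,z0,h,r,S=8,shape=(400,640)):
    P=np.r_[np.c_[x+r*np.cos(A),y+r*np.sin(A),0*A+z0],np.c_[x+r*np.cos(A),y+r*np.sin(A),0*A+z0+h]]
    return cv2.convexHull(proj(c,P).astype(np.float32))[:,0]
def fit(c,m,x,y,z0,h,r):
    # hull of mask region vs model, soft IoU at 4x upsampled crop
    ys,xs=np.nonzero(m); x0,y0,x1,y1=xs.min()-6,ys.min()-6,xs.max()+7,ys.max()+7
    k=8; M=cv2.resize(m[y0:y1,x0:x1].astype(np.float32),None,fx=k,fy=k,interpolation=cv2.INTER_LINEAR)
    def cost(p,h=h):
        b=np.zeros_like(M); hp=((sil(c,p[0],p[1],z0,h,r)-[x0,y0]+0.5)*k-0.5)
        cv2.fillPoly(b,[np.round(hp*16).astype(np.int32)],1.0,shift=4)
        return np.abs(M-b).sum()/M.sum()
    s=minimize(cost,[x,y],method="Nelder-Mead",options=dict(initial_simplex=[[x,y],[x+6,y],[x,y+6]]))
    return s.x,s.fun
def blobs(im):
    hsv=cv2.cvtColor(im,cv2.COLOR_RGB2HSV); return hsv
E
python3 - <<'E'
from h import *
from cell import camera_info
pix={"top":[(372,153),(415,216),(317,240)],"side":[(402,255),(348,319),(279,233)]}
for n in pix:
    c=camera_info(n); im=cv2.imread(f"pics/{n}0.png"); hsv=cv2.cvtColor(im,cv2.COLOR_BGR2HSV)
    m=((hsv[...,1]<70)&(hsv[...,2]>60)).astype(np.uint8)
    nl,lab,st,ce=cv2.connectedComponentsWithStats(m)
    for (u,v) in pix[n]:
        i=np.argmin(np.hypot(*(ce-[u,v]).T)+1e6*(st[:,4]<80)); b=(lab==i).astype(np.uint8)
        cn,_=cv2.findContours(b,0,1); cv2.fillPoly(b,cn,1)
        p=back(c,ce[i],10)
        print(n,(u,v),st[i],[(h,np.round(fit(c,b,p[0],p[1],0,h,20)[0],1),round(fit(c,b,p[0],p[1],0,h,20)[1],3)) for h in (12,20,30)])
    # seat: dark
    r=(190,188,255,232) if n=="top" else (262,150,310,182)
    g=im[r[1]:r[3],r[0]:r[2]]; cv2.imwrite(f"pics/seat_{n}.png",cv2.resize(g,None,fx=10,fy=10,interpolation=0))
    print(np.round(back(c,(225,208) if n=="top" else (285,167),12),1), np.round(back(c,(152,212),54),1))
E
```

```text
top (372, 153) [361 143  22  21 357] [(12, array([ 613.9, -127.6]), np.float64(0.067)), (20, array([ 612.5, -126.7]), np.float64(0.129)), (30, array([ 609.4, -124.9]), np.float64(0.239))]
top (415, 216) [404 205  22  22 351] [(12, array([ 492.8, -205.4]), np.float64(0.094)), (20, array([ 491.8, -203.2]), np.float64(0.175)), (30, array([ 490.6, -200. ]), np.float64(0.287))]
top (317, 240) [306 228  22  24 394] [(12, array([447.3, -22.4]), np.float64(0.074)), (20, array([446.8, -22.2]), np.float64(0.063)), (30, array([446.3, -22.1]), np.float64(0.063))]
[503.6 145.3  12. ] [489.3 258.9  54. ]
side (402, 255) [389 243  27  26 575] [(12, array([ 612.8, -121.2]), np.float64(0.099)), (20, array([ 611. , -124.2]), np.float64(0.115)), (30, array([ 611.1, -123.7]), np.float64(0.329))]
side (348, 319) [334 306  30  27 625] [(12, array([ 491.6, -202.8]), np.float64(0.114)), (20, array([ 491.1, -203.8]), np.float64(0.28)), (30, array([ 491.9, -201.8]), np.float64(0.394))]
side (279, 233) [266 219  26  30 625] [(12, array([447.6,  -8.2]), np.float64(0.268)), (20, array([446.3, -13.9]), np.float64(0.13)), (30, array([444.9, -20.2]), np.float64(0.107))]
[502.8 145.9  12. ] [261.8  54.3  54. ]
```

View pics/seat_top.png

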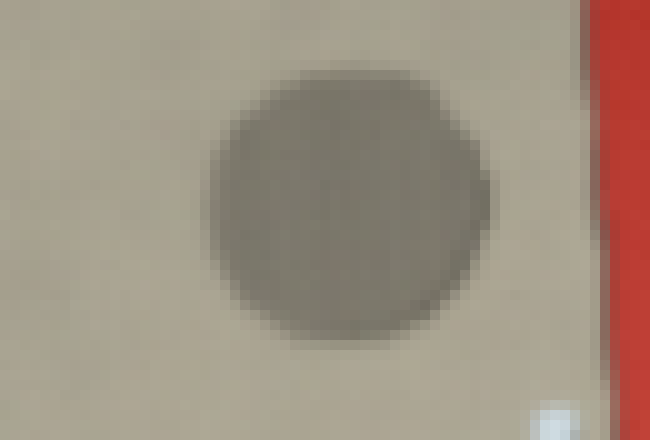

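View pics/seat_side.png

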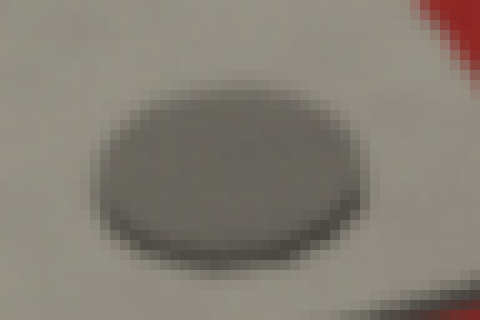

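The seat agrees between cameras at about (503,145.5). The 12 mm ring is at about (492,-204), the 20 mm at (612,-125) and the 30 mm at (446,-21). I'll move over the 12 mm ring first, turning the jaws to lie along x.

Call:
jog_arm([
  [[0.03,-0.03,0,0,0,-3.15],[0.03,-0.03,0,0,0,-3.15],[0.03,-0.03,0,0,0,-3.15],[0.03,-0.03,0,0,0,-3.15],[0.03,-0.03,0,0,0,-3.15],[0.03,-0.03,0,0,0,-3.15],[0.03,-0.03,0,0,0,-3.15],[0.03,-0.03,0,0,0,-3.15],[0.03,-0.03,0,0,0,-3.15],[0.03,-0.03,0,0,0,-3.15],[0.03,-0.03,0,0,0,-3.15],[0.03,-0.03,0,0,0,-3.15]],
])

```text
time_s: 1.75
tcp_pos: [516.8, 243.9, 231.5]
eef_rot: [3.141, 0.0, 2.228]
force: [0.1, 0.7, 0.7]
width: 1.003
```

Call:
jog_arm([
  [[-0.002,-0.0375,-0.008,0,0,-3.15],[-0.002,-0.0375,-0.008,0,0,-3.15],[-0.002,-0.0375,-0.008,0,0,-3.15],[-0.002,-0.0375,-0.008,0,0,-3.15],[-0.002,-0.0375,-0.008,0,0,-3.15],[-0.002,-0.0375,-0.008,0,0,-3.15],[-0.002,-0.0375,-0.008,0,0,-3.15],[-0.002,-0.0375,-0.008,0,0,-3.15],[-0.002,-0.0375,-0.008,0,0,-3.15],[-0.002,-0.0375,-0.008,0,0,-3.15],[-0.002,-0.0375,-0.008,0,0,-3.15],[-0.002,-0.0375,-0.008,0,0,-3.15]],
])

```text
time_s: 2.95
tcp_pos: [491.5, -206.3, 135.1]
eef_rot: [3.141, 0.0, 1.568]
force: [0.8, 0.9, 0.3]
width: 1.001
```

Call:
jog_arm([
  [[0,0,0,0,0,0],[0,0,0,0,0,0]],
])

```text
time_s: 3.15
tcp_pos: [491.4, -205.2, 135.1]
eef_rot: [-3.141, -0.0, 1.569]
force: [-0.0, 0.8, -0.1]
width: 0.998
```

```bash
python3 - <<'E'
from cell import *
import cv2,numpy as np
s=status.sense(); print(s["time_s"],s["tcp_pos"],s["eef_rot"],s["qpos"],s["force"])
c=camera_info("wrist"); im=get_image("wrist"); cv2.imwrite("pics/w1.png",im[:,:,::-1])
import pickle; pickle.dump(c,open("w1.pkl","wb"))
E
```

```text
3.15 [ 491.42070218 -205.16309762  135.1061528 ] [-3.14121812e+00 -3.47210052e-04  1.56904880e+00] [-5.19615758e-01  4.85460256e-01  1.88742852e+00  1.67172866e-04
  7.69201181e-01 -5.17988433e-01] [-0.01258619  0.83655884 -0.0751998 ]
```

View pics/w1.png

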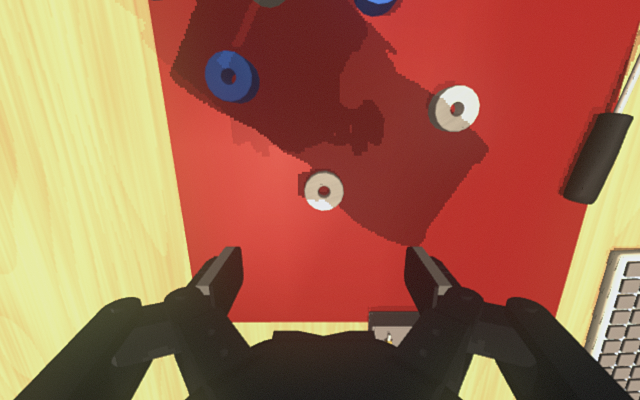

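The wrist view shows the target ring at (324,190), flat with little side wall. The taller 20 mm ring is at (455,108).

```bash
python3 - <<'E'
from h import *; import pickle
c=pickle.load(open("w1.pkl","rb")); im=cv2.imread("pics/w1.png"); hsv=cv2.cvtColor(im,cv2.COLOR_BGR2HSV)
m=((hsv[...,1]<90)&(hsv[...,2]>90)).astype(np.uint8)
nl,lab,st,ce=cv2.connectedComponentsWithStats(m)
for (u,v) in [(324,190),(455,108)]:
    i=np.argmin(np.hypot(*(ce-[u,v]).T)+1e6*(st[:,4]<80)); b=(lab==i).astype(np.uint8)
    cn,_=cv2.findContours(b,0,1); cv2.fillPoly(b,cn,1); p=back(c,ce[i],10)
    for h in (12,20,30):
        r=fit(c,b,p[0],p[1],0,h,20); print((u,v),st[i],h,np.round(r[0],1),round(r[1],3))
E
```

```text
(324, 190) [ 304  171   40   40 1122] 12 [ 493.8 -204.3] 0.083
(324, 190) [ 304  171   40   40 1122] 20 [ 493.9 -203.6] 0.185
(324, 190) [ 304  171   40   40 1122] 30 [ 493.7 -197.2] 0.319
(455, 108) [ 431   85   49   47 1689] 12 [ 615.5 -125.5] 0.088
(455, 108) [ 431   85   49   47 1689] 20 [ 611.9 -125.9] 0.17
(455, 108) [ 431   85   49   47 1689] 30 [ 614.3 -125.7] 0.35
```

The second ring's height is ambiguous too, since the mask may miss its shaded wall, so I'll zoom in.

```bash
python3 - <<'E'
from h import *; import pickle
from cell import camera_info
def ov(im,c,lst,box,k):
    x0,y0,x1,y1=box; g=cv2.resize(im[y0:y1,x0:x1],None,fx=k,fy=k,interpolation=cv2.INTER_CUBIC)
    return g
w=cv2.imread("pics/w1.png"); s=cv2.imread("pics/side0.png")
a=ov(w,0,0,(294,161,354,221),6); b=ov(w,0,0,(425,78,485,138),6)
d=ov(s,0,0,(328,298,368,338),6*1.5); e=ov(s,0,0,(382,236,422,276),9)
f=lambda g:cv2.resize(g,(290,290))
cv2.imwrite("pics/z1.png",np.vstack([np.hstack([f(a),f(b)]),np.hstack([f(d),f(e)])]))
E
```

```text
(no output)
```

View pics/z1.png

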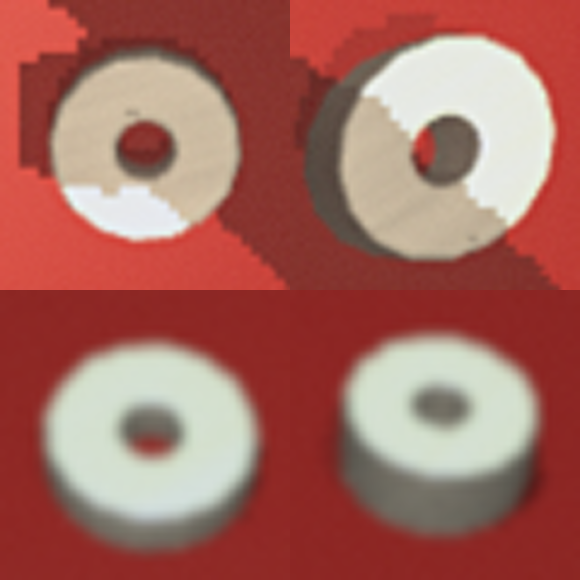

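Side views settle it: the left ring is the 12 mm and the right one the 20 mm. Descending onto the 12 mm ring.

Call:
jog_arm([
  [[0.001,0.001,-0.025,0,0,0],[0,0,-0.025,0,0,0],[0,0,-0.025,0,0,0],[0,0,-0.02,0,0,0],[0,0,-0.015,0,0,0],[0,0,-0.01,0,0,0],[0,0,-0.008,0,0,0],[0,0,-0.004,0,0,0],[0,0,0,0,0,0],[0,0,0,0,0,0]],
], fingers=1)

```text
time_s: 4.2
tcp_pos: [492.9, -203.7, 3.8]
eef_rot: [3.141, 0.0, 1.571]
force: [0.7, 0.0, -0.1]
width: 1.004
```

Call:
jog_arm([
  [[0,0,0,0,0,0],[0,0,0,0,0,0],[0,0,0,0,0,0],[0,0,0,0,0,0],[0,0,0,0,0,0],[0,0,0,0,0,0],[0,0,0,0,0,0],[0,0,0,0,0,0]],
], fingers=0)

```text
time_s: 5.0
tcp_pos: [492.8, -203.8, 4.0]
eef_rot: [3.141, 0.0, 1.57]
force: [-1.9, 0.2, 8.9]
width: 0.431
```

```bash
python3 - <<'E'
from cell import *
import cv2,numpy as np
im=get_image("side"); cv2.imwrite("pics/s2.png",cv2.resize(im[200:400,220:480,::-1],None,fx=3,fy=3))
E
```

```text
(no output)
```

View pics/s2.png

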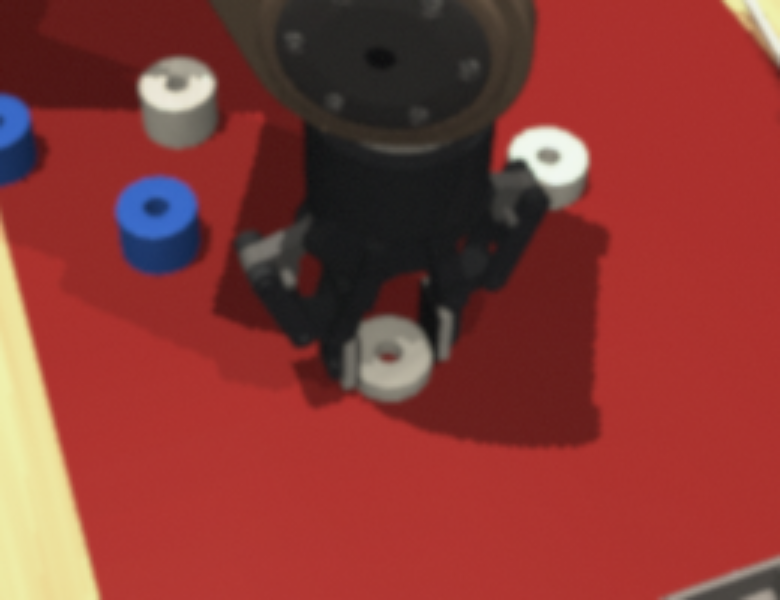

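The ring looks to be between the pads at width 0.43. I'll lift a little and check.

Call:
jog_arm([
  [[0,0,0.01,0,0,0],[0,0,0.02,0,0,0],[0,0,0.03,0,0,0],[0,0,0.03,0,0,0],[0,0,0,0,0,0],[0,0,0,0,0,0]],
])

```text
time_s: 5.65
tcp_pos: [492.8, -203.8, 94.1]
eef_rot: [3.14, 0.001, 1.57]
force: [-0.4, 0.2, -2.2]
width: 0.43
```

```bash
python3 - <<'E'
from cell import *
import cv2,numpy as np,pickle
c=camera_info("wrist");im=get_image("wrist"); cv2.imwrite("pics/w3.png",cv2.resize(im[100:350,180:480,::-1],None,fx=2,fy=2)); pickle.dump((c,im),open("w3.pkl","wb"))
im=get_image("side"); cv2.imwrite("pics/s3.png",cv2.resize(im[170:350,250:450,::-1],None,fx=3,fy=3))
E
```

```text
(no output)
```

View pics/s3.png

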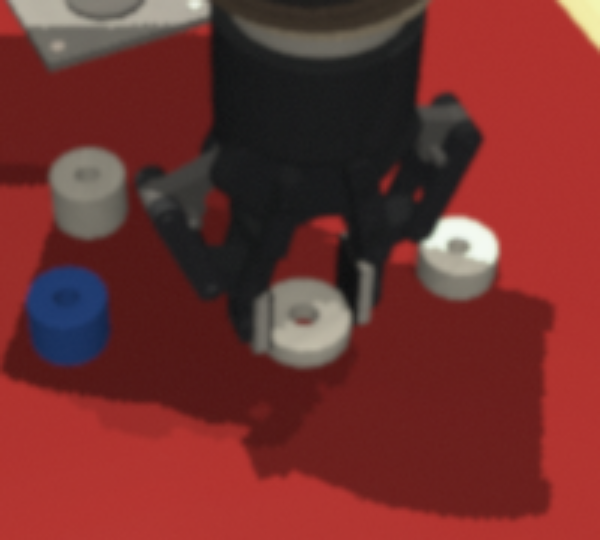

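View pics/w3.png

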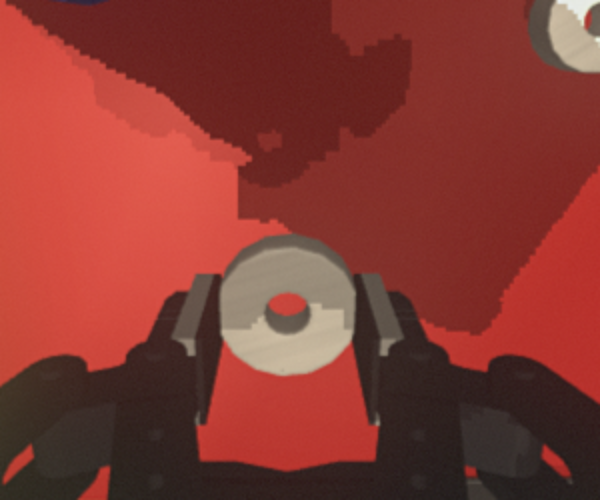

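The ring is held level. Next I measure its offset from the TCP.

```bash
python3 - <<'E'
from h import *; import pickle
c,im=pickle.load(open("w3.pkl","rb"))
# top-face ellipse px: left 221,right 355, top ~250, bottom 376 in 2x crop ; bore top
T,f,cx,cy=cam(c)
for p in [(288,313),(288,311)]:
    print(np.round(back(c,(180+p[0]/2,100+p[1]/2),102),1))
for dy in (-2,0,2,4,6,8):
    q=sil(c,492.8,-203.8+dy,90,12,20); print(dy,np.round((q.min(0)-[180,100])*2),np.round((q.max(0)-[180,100])*2))
q=proj(c,[[492.8,-203.8,94]]);print((q-[180,100])*2)
E
```

```text
[ 495.2 -203.4  102. ]
[ 495.2 -202.8  102. ]
-2 [205. 236.] [353. 384.]
0 [205. 230.] [353. 378.]
2 [205. 223.] [353. 372.]
4 [204. 216.] [353. 366.]
6 [204. 209.] [354. 360.]
8 [204. 202.] [354. 353.]
[[279.28694003 300.53594397]]
```

The ring is centred on the TCP to within about 2 mm. Carrying it to the seat.

Call:
jog_arm([
  [[0.001,0.02,0,0,0,0],[0.001,0.0349,0,0,0,0],[0.001,0.0349,0,0,0,0],[0.001,0.0349,0,0,0,0],[0.001,0.0349,0,0,0,0],[0.001,0.0349,0,0,0,0],[0.001,0.0349,0,0,0,0],[0.001,0.0349,0,0,0,0],[0.001,0.0349,0,0,0,0],[0.001,0.0349,0,0,0,0],[0,0.0149,0,0,0,0],[0,0,0,0,0,0]],
])

```text
time_s: 6.95
tcp_pos: [502.2, 146.6, 92.5]
eef_rot: [-3.14, 0.0, 1.573]
force: [0.2, 0.2, -0.7]
width: 0.428
```

Call:
jog_arm([
  [[0,0,-0.02,0,0,0],[0,0,-0.02,0,0,0],[0,0,-0.015,0,0,0],[0,0,-0.008,0,0,0],[0,0,0,0,0,0],[0,0,0,0,0,0]],
])

```text
time_s: 7.55
tcp_pos: [502.9, 144.8, 30.5]
eef_rot: [3.142, 0.0, 1.57]
force: [-0.1, 1.0, -1.7]
width: 0.423
```

```bash
python3 - <<'E'
from cell import *
import cv2,numpy as np,pickle
s=status.sense(); print(s["tcp_pos"],s["eef_rot"],s["force"],s["width"])
c=camera_info("wrist");im=get_image("wrist"); cv2.imwrite("pics/w4.png",cv2.resize(im[100:350,180:480,::-1],None,fx=2,fy=2)); pickle.dump((c,im),open("w4.pkl","wb"))
im=get_image("side"); cv2.imwrite("pics/s4.png",cv2.resize(im[80:230,180:380,::-1],None,fx=3,fy=3))
E
```

```text
[502.85965946 144.80509198  30.54143556] [3.14158227e+00 5.54202032e-05 1.56974762e+00] [-0.09267802  0.96452418 -1.71206018] 0.4230872285050522
```

View pics/s4.png

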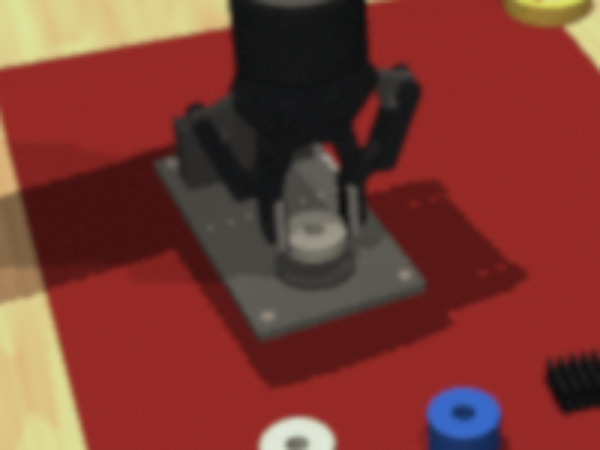

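View pics/w4.png

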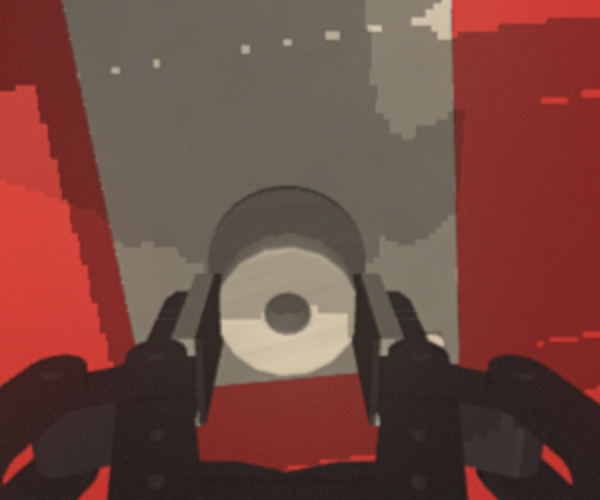

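Aligned over the seat. Lowering the remaining 14 mm or so slowly.

Call:
jog_arm([
  [[0,0,-0.006,0,0,0],[0,0,-0.004,0,0,0],[0,0,-0.003,0,0,0],[0,0,0,0,0,0],[0,0,0,0,0,0]],
])

```text
time_s: 8.15
tcp_pos: [502.6, 145.4, 17.2]
eef_rot: [-3.141, 0.0, 1.57]
force: [1.0, 0.5, -0.1]
width: 0.429
```

Call:
jog_arm([
  [[0,0,-0.001,0,0,0],[0,0,0,0,0,0],[0,0,0,0,0,0]],
])

```text
time_s: 8.45
tcp_pos: [502.7, 145.3, 16.4]
eef_rot: [3.141, -0.0, 1.57]
force: [-0.1, -0.2, -0.8]
width: 0.432
```

Call:
jog_arm([
  [[0,0,-0.001,0,0,0],[0,0,0,0,0,0],[0,0,0,0,0,0]],
])

```text
time_s: 8.75
tcp_pos: [502.8, 145.3, 16.0]
eef_rot: [3.141, -0.0, 1.57]
force: [-1.3, -0.7, 8.9]
width: 0.431
```

Contact at 9 N. Releasing: opening, then going straight up.

Call:
jog_arm([
  [[0,0,0,0,0,0],[0,0,0,0,0,0],[0,0,0,0,0,0],[0,0,0,0,0,0],[0,0,0,0,0,0],[0,0,0,0,0,0]],
], fingers=1)

```text
time_s: 9.35
tcp_pos: [502.7, 145.3, 15.3]
eef_rot: [-3.142, 0.0, 1.57]
force: [-0.5, -1.3, 0.4]
width: 1.006
```

Call:
jog_arm([
  [[0,0,0.02,0,0,0],[0,0,0.03,0,0,0],[0,0,0.03,0,0,0],[0,0,0.03,0,0,0],[0,0,0,0,0,0]],
])

```text
time_s: 9.85
tcp_pos: [504.0, 145.6, 128.7]
eef_rot: [3.136, -0.001, 1.57]
force: [0.5, -0.5, -0.2]
width: 1.002
```

```bash
python3 - <<'E'
from cell import *
import cv2,numpy as np,pickle
c=camera_info("wrist");im=get_image("wrist"); cv2.imwrite("pics/w5.png",im[:,:,::-1]); pickle.dump((c,im),open("w5.pkl","wb"))
im=get_image("side"); cv2.imwrite("pics/side5.png",im[:,:,::-1]);cv2.imwrite("pics/s5.png",cv2.resize(im[100:250,200:400,::-1],None,fx=3,fy=3))
im=get_image("top"); cv2.imwrite("pics/top5.png",im[:,:,::-1])
E
```

```text
(no output)
```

View pics/s5.png

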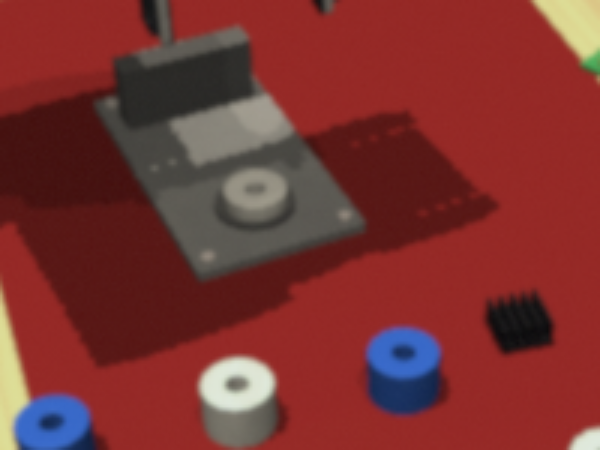

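View pics/w5.png

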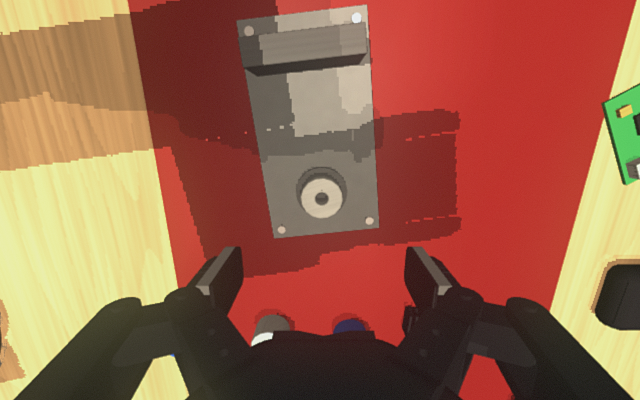

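View pics/top5.png

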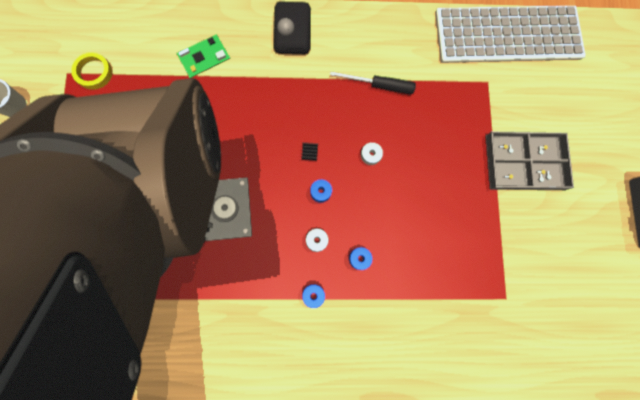

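The 12 mm ring sits flat on the seat, at (254,195) in the side crop. Next I locate it, the 30 mm ring and its blue neighbours.

```bash
python3 - <<'E'
from h import *
from cell import camera_info
c=camera_info("top"); im=cv2.imread("pics/top5.png")
for (u,v) in [(361,258),(321,190),(313,296)]: print("blue",np.round(back(c,(u,v),15)[:2]))
hsv=cv2.cvtColor(im,cv2.COLOR_BGR2HSV)
def z(n,box,k=10):
    g=cv2.imread(n)[box[1]:box[3],box[0]:box[2]]; return cv2.resize(g,(390,390),interpolation=cv2.INTER_CUBIC)
cv2.imwrite("pics/z5.png",np.hstack([z("pics/top5.png",(204,187,246,229)),z("pics/side5.png",(264,144,306,186))]))
s=camera_info("side")
for r,z0 in ((20,24),(25,12)):
  for cc,o,n in ((c,(204,187),"top"),(s,(264,144),"side")):
    P=np.c_[502.8+r*np.cos(A),145.3+r*np.sin(A),0*A+z0]; q=(proj(cc,P)-o)*390/42
    print(n,r,np.round(q.min(0)),np.round(q.max(0)))
E
```

```text
blue [ 414. -103.]
blue [538. -30.]
blue [348. -16.]
top 20 [77. 88.] [286. 292.]
side 20 [ 91. 107.] [293. 230.]
top 25 [66. 74.] [323. 325.]
side 25 [ 71. 140.] [321. 294.]
```

View pics/z5.png

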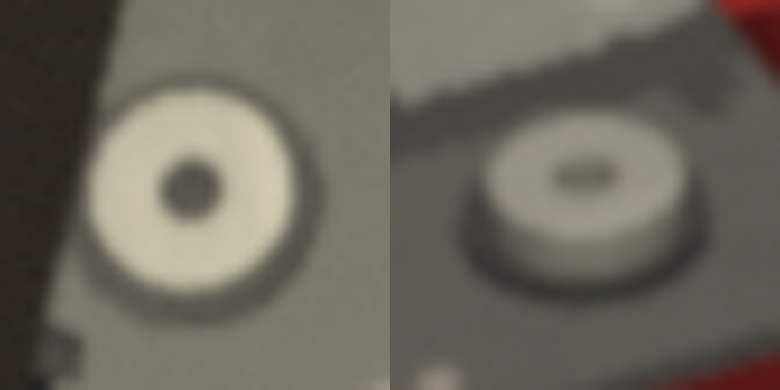

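Stack centre is about (503,144.8). Moving over the 30 mm ring.

Call:
jog_arm([
  [[-0.0113,-0.0333,0,0,0,0],[-0.0113,-0.0333,0,0,0,0],[-0.0113,-0.0333,0,0,0,0],[-0.0113,-0.0333,0,0,0,0],[-0.0113,-0.0333,0,0,0,0],[0,0,0,0,0,0],[0,0,-0.02,0,0,0],[0,0,-0.02,0,0,0],[0,0,-0.01,0,0,0],[0,0,0,0,0,0]],
])

```text
time_s: 11.0
tcp_pos: [445.6, -20.7, 73.8]
eef_rot: [-3.138, -0.001, 1.571]
force: [-0.4, 0.4, 0.2]
width: 1.0
```

```bash
python3 - <<'E'
from cell import *
import cv2,numpy as np,pickle
s=status.sense(); print(s["tcp_pos"],s["qpos"])
c=camera_info("wrist");im=get_image("wrist"); cv2.imwrite("pics/w6.png",im[:,:,::-1])
from h import *
q=sil(c,446,-21,0,30,20); print(q.min(0),q.max(0)); print(proj(c,[[446,-21,30]]))
E
```

```text
[445.57975537 -20.65726451  73.84193478] [-1.94632788e-01  5.03798873e-01  2.13906960e+00  8.70316153e-05
  5.02065438e-01 -1.94620316e-01]
[293.46753 185.50465] [348.95255 247.6154 ]
[[321.20154354 222.43661061]]
```

View pics/w6.png

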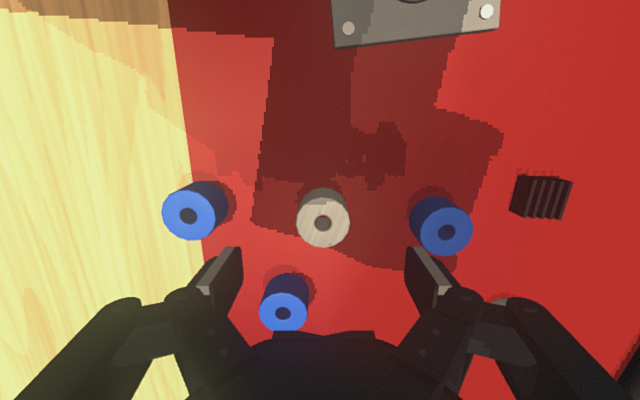

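The ring's top face is at (323,222), matching the prediction. I'll narrow the jaws to about 64 mm for clearance and descend.

Call:
jog_arm([
  [[0,0,-0.005,0,0,0],[0,0,-0.02,0,0,0],[0,0,-0.02,0,0,0],[0,0,-0.012,0,0,0],[0,0,-0.008,0,0,0],[0,0,-0.004,0,0,0],[0,0,0,0,0,0],[0,0,0,0,0,0]],
], fingers=0.75)

```text
time_s: 11.85
tcp_pos: [446.5, -21.2, 6.8]
eef_rot: [3.141, 0.0, 1.57]
force: [-0.6, -0.1, -0.3]
width: 0.75
```

Call:
jog_arm([
  [[0,0,0,0,0,0],[0,0,0,0,0,0],[0,0,0,0,0,0],[0,0,0,0,0,0],[0,0,0,0,0,0],[0,0,0,0,0,0],[0,0,0,0,0,0]],
], fingers=0)

```text
time_s: 12.55
tcp_pos: [446.4, -21.2, 7.2]
eef_rot: [3.14, 0.0, 1.571]
force: [-1.8, 0.1, 12.0]
width: 0.451
```

Call:
jog_arm([
  [[0,0,0.01,0,0,0],[0,0,0.02,0,0,0],[0,0,0.03,0,0,0],[0,0,0.03,0,0,0],[0,0,0,0,0,0],[0,0,0,0,0,0]],
])

```text
time_s: 13.15
tcp_pos: [446.3, -21.2, 97.0]
eef_rot: [3.14, 0.0, 1.57]
force: [0.0, -0.8, -0.8]
width: 0.449
```

```bash
python3 - <<'E'
from cell import *
import cv2,numpy as np,pickle
c=camera_info("wrist");im=get_image("wrist"); a=cv2.resize(im[100:350,180:480,::-1],(480,400)); 
s=get_image("side"); cv2.imwrite("pics/z7.png",np.hstack([a,cv2.resize(s[130:290,200:328,::-1],(320,400))]))
from h import *
st=status.sense(); print(st["tcp_pos"],st["width"],st["force"])
x,y,z=st["tcp_pos"]
for dy in (-3,0,3): q=sil(c,x,y+dy,z-6.3,30,20); print(dy,(q.min(0)-[180,100])*1.6,(q.max(0)-[180,100])*1.6)
E
```

```text
[445.78282784 -21.1270884   95.84607472] 0.4491435215314358 [-0.12084522 -0.34748625 -2.22849135]
-3 [156.10073242 187.91140137] [285.91220703 337.60522461]
0 [155.62666016 180.05170898] [286.2684082  329.70336914]
3 [155.14648438 172.10561523] [286.62924805 321.70395508]
```

View pics/z7.png

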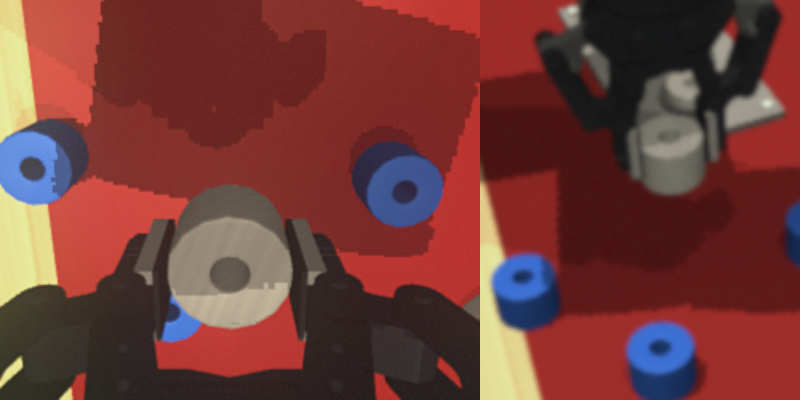

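The 30 mm ring is held level and centred. Carrying it over the stack.

Call:
jog_arm([
  [[0.0057,0.0166,0,0,0,0],[0.0114,0.0332,0,0,0,0],[0.0114,0.0332,0,0,0,0],[0.0114,0.0332,0,0,0,0],[0.0114,0.0332,0,0,0,0],[0.0057,0.0166,0,0,0,0],[0,0,0,0,0,0],[0,0,-0.02,0,0,0],[0,0,-0.02,0,0,0],[0,0,-0.015,0,0,0],[0,0,0,0,0,0],[0,0,0,0,0,0]],
])

```text
time_s: 14.45
tcp_pos: [502.8, 144.2, 41.0]
eef_rot: [-3.14, 0.0, 1.57]
force: [0.3, -0.8, -1.2]
width: 0.448
```

```bash
python3 - <<'E'
from cell import *
import cv2,numpy as np,pickle
c=camera_info("wrist");im=get_image("wrist"); a=cv2.resize(im[100:350,180:480,::-1],(480,400)); 
s=get_image("side"); cv2.imwrite("pics/z8.png",np.hstack([a,cv2.resize(s[110:200,249:321,::-1],(320,400))]))
st=status.sense(); print(st["tcp_pos"],st["width"],st["force"])
E
```

```text
[503.34471371 144.47806606  41.8013455 ] 0.44908107525344776 [ 0.41032306 -0.46641426 -1.23571806]
```

View pics/z8.png

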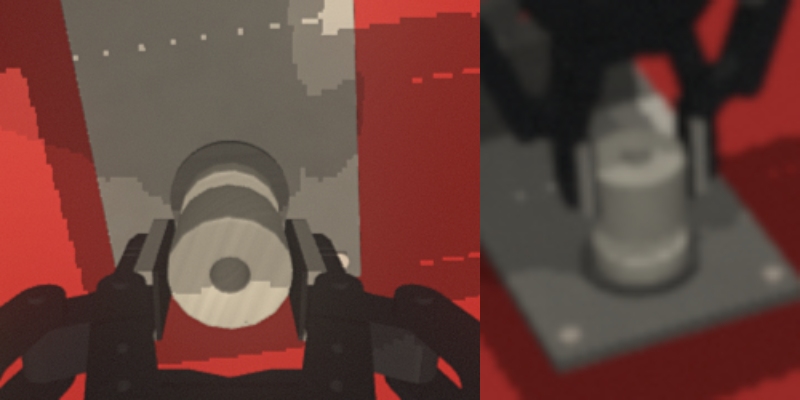

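Well aligned, with roughly 10 mm still to go. Lowering gently.

Call:
jog_arm([
  [[0,0,-0.005,0,0,0],[0,0,-0.003,0,0,0],[0,0,-0.001,0,0,0],[0,0,0,0,0,0],[0,0,0,0,0,0]],
])

```text
time_s: 15.05
tcp_pos: [503.2, 144.8, 32.4]
eef_rot: [3.141, 0.0, 1.57]
force: [-0.1, 0.7, -1.0]
width: 0.45
```

Call:
jog_arm([
  [[0,0,-0.001,0,0,0],[0,0,0,0,0,0],[0,0,0,0,0,0]],
])

```text
time_s: 15.35
tcp_pos: [503.2, 144.8, 31.4]
eef_rot: [3.141, 0.0, 1.57]
force: [-0.1, -0.4, -1.4]
width: 0.449
```

Call:
jog_arm([
  [[0,0,-0.001,0,0,0],[0,0,0,0,0,0],[0,0,0,0,0,0]],
])

```text
time_s: 15.65
tcp_pos: [503.3, 144.8, 31.2]
eef_rot: [3.141, -0.0, 1.57]
force: [-3.3, 0.6, 12.5]
width: 0.451
```

Contact at 12 N. Releasing and retreating.

Call:
jog_arm([
  [[0,0,0,0,0,0],[0,0,0,0,0,0],[0,0,0,0,0,0],[0,0,0,0,0,0],[0,0,0,0,0,0],[0,0,0,0,0,0]],
], fingers=1)

```text
time_s: 16.25
tcp_pos: [503.2, 144.8, 30.2]
eef_rot: [-3.142, 0.0, 1.57]
force: [-1.2, 0.3, 0.3]
width: 0.999
```

Call:
jog_arm([
  [[0,0,0.02,0,0,0],[0,0,0.03,0,0,0],[0,0,0.03,0,0,0],[0,0,0.03,0,0,0],[0,0,0.02,0,0,0],[0,0,0,0,0,0],[0,0,0,0,0,0]],
])

```text
time_s: 16.95
tcp_pos: [503.0, 144.8, 160.2]
eef_rot: [3.141, -0.0, 1.57]
force: [-0.6, -0.0, -0.7]
width: 0.998
```

```bash
python3 - <<'E'
from cell import *
from h import *
t=get_image("top")[:,:,::-1]; s=get_image("side")[:,:,::-1]
c=camera_info("top"); d=camera_info("side")
z=lambda g,b:cv2.resize(np.ascontiguousarray(g[b[1]:b[3],b[0]:b[2]]),(390,390),interpolation=cv2.INTER_CUBIC)
T=z(t,(204,187,246,229)); S=z(s,(264,128,320,184))
for img,cc,o,k in((T,c,(204,187),390/42),(S,d,(264,128),390/56)):
  for r,h in((20,54),(20,24),(25,12)):
    q=(proj(cc,np.c_[503+r*np.cos(A),144.8+r*np.sin(A),0*A+h])-o+.5)*k
    cv2.polylines(img,[q.astype(int)],True,(0,255,0),1)
cv2.imwrite("pics/z9.png",np.hstack([T,S])); cv2.imwrite("pics/t9.png",t); cv2.imwrite("pics/s9.png",s)
st=status.sense(); print(st["tcp_pos"],st["force"],st["time_s"])
E
```

```text
[502.72993879 144.72403946 159.29028758] [0.3381781  0.15167922 0.00763731] 17.05
```

View pics/z9.png

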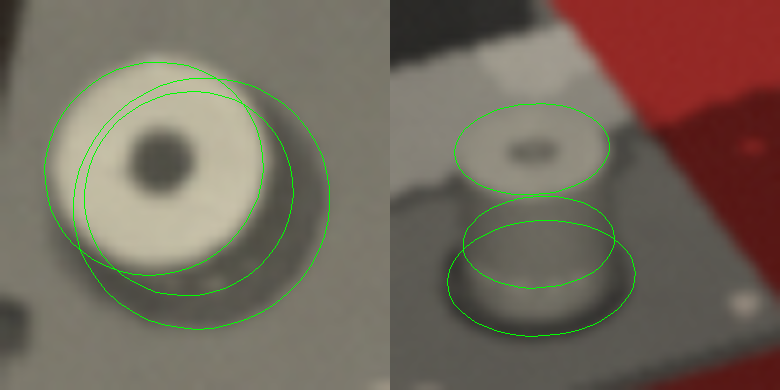

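View pics/s9.png

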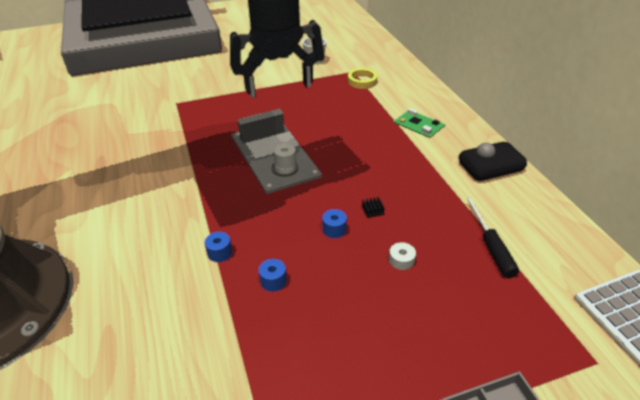

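The stack matches the model outlines to within about 1–2 mm in both views, and its top is level with the bar's height. The 20 mm ring at (402,255) hasn't moved, and the gripper is well clear. Handing in.

```bash
python3 -c "
from cell import workorder; print(workorder.sign_off())"
```

```text
the job is handed in; nothing more can be done
None
```

I stacked the 12 mm spacer on the round seat and the 30 mm spacer on top of it, then handed the job in at about 17 s. It reported no verdict.

- **Stack:** in the last top and side pictures it stood upright. Model outlines for a stack of 12 + 30 mm centred on the seat matched both pictures to about 1–2 mm.
- **20 mm spacer and blue rings:** they show at the same places as at the start.
- **Robot:** the gripper was open and about 100 mm above the stack. The force readings I saw on contact stayed below 13 N.
- **What disagreed:** the automatic outline fits could not tell the 12 mm and 20 mm spacers apart. I settled that from the side walls visible in zoomed pictures. The wrist camera also read about 2 mm off in x, within its stated calibration.

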